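Put the mixed-up seed jars back on their own mats

ROBOT

A 6-joint arm with a two-finger parallel gripper is mounted at the origin on the work surface. World frame = base frame: x ahead of the robot, y to its left, z up, the work surface at z = 0. Lengths are in m, angles in rad, forces in N, time in s.
With the tool pointing down it reaches from about 0.375 to 0.975 m from the base axis. Payload 3.8 kg.
Tool frame: the origin (TCP) lies at the very end of the fingers, on their centre line; the grasp point (between the pads) lies 19 mm behind it (robot.grip_depth is the z of the grasp point in the tool frame, in m); z points along the fingers, y is the line along which they close (so a half turn about z gives the same grasp; the last joint's range is limited). The gripper opens to 88 mm and grips with 3 to 60 N. Pads are 18 mm wide; open, the fingers measure 123 mm over their backs; the gripper's body (75 mm by 187 mm) begins 45 mm behind the grasp point.
Start: joints at [1.149, 0.264, 1.604, -0, 1.274, -0.037], TCP at [0.253, 0.626, 0.239] pointing down, gripper open.
Joint ranges: [-2.63, 2.63], [-0.94, 2.18], [0.31, 2.57], [-1.31, 4.45], [0, 2.66], [-2.55, 2.55]. Speed limits (rad/s): [2.57, 2.57, 3.14, 3.14, 3.14, 3.14].

INTERFACE

Orientations are given as a rotation vector (axis times angle).
In Python, from bench import robot, cams, workorder gives the robot as it stands. The module is installed in compiled form; this text tells all that it offers.
- The arm moves only by the tool move_arm, never from a script. Its argument "moves" is a list of rows, each a list of 2 entries, a list of its own where there are three numbers: the shift along the tool's x, y, z in cm, then the turn, a rotation vector about the tool's x, y, z in degrees. In form: [[[x, y, z], [wx, wy, wz]], ...]. A call has 1 to 5 rows; each row is the pose to reach, as a shift and turn from the pose commanded when the call began, along the tool's axes at that moment; what a row does not reach only later rows make up. A row lasts 1/10 s, in which the tool goes at most 50 mm and 8.59 degrees, less where a joint would pass 70% of its speed; a pose out of reach is approached as far as the arm can. A call with a gripper value outside its range is refused whole. "gripper" is the finger opening in cm, from 0 to 8.81, set as the call begins (left out, the last holds). The fingers move at their own pace and stop on an object; "force" is the grip in N (left out, the last holds). Time passes only in rows, so rows that repeat a pose let the fingers close. It gives the time, the measured TCP pose, the force, the opening and the grip force at its end, in the units of the state.
- robot.get_obs(): the state, without advancing time (a new reading comes with each control period).
- cams.read_camera(name): name is "side" or "top" or "wrist"; returns a dict with "image" (420x560x3 uint8, red, green, blue), "fx", "fy", "cx", "cy" (pixels), "extrinsics" (4x4, takes a point from camera to world coordinates). Camera axes: x right, y down, z forward; pixel columns grow to the right and rows downward; lengths in m; the calibration is good to about 2 mm. A picture is of the moment at which its call begins. There is no depth.
- workorder.hand_in(): hands the job in; it is judged then, once.
The state is a dict: "time": time; "q": joint angles; "dq": joint speeds; "joint_torque": joint torques, N m; "ee_pos": TCP position; "ee_rot": TCP orientation; "force": force on the tool from outside, world axes, zero at the start; "ft_torque": the same for the moment, N m; "finger_gap": opening from 0.0 (shut) to 1.0 (fully open); "finger_force": force on a finger pad.
Only numpy, scipy, OpenCV 4.12 (cv2) and the standard library are available. Lean on these libraries where they do the work, as an engineer would, in place of code of your own. Each camera call takes 0.05 s, during which the arm holds its last target. There are 200 camera calls.

TASK

The four seed jars have been put back on each other's mats: move them so that each jar stands upright, centred on the mat of the same colour as its lid. A jar can go only where the mat is free, and the empty cork mat can serve as a stopover; keep the jars upright and leave the amber glass beaker where it is.

Things in the scene. Friction and masses are not known exactly. Their poses are not given: they have to be found in the camera images.
- jar_green_center (a point): sealed glass seed jar with a green screw lid: a smooth upright cylinder 52 mm across and 80 mm tall, about 160 g, brown seeds inside and a blank white paper band round it; the lid is its top 14 mm. The point is the jar's centre, on its axis, 40 mm above its underside; z points up the axis. Loose.
- jar_blue_center (a point): sealed glass seed jar with a blue screw lid: a smooth upright cylinder 52 mm across and 80 mm tall, about 160 g, brown seeds inside and a blank white paper band round it; the lid is its top 14 mm. The point is the jar's centre, on its axis, 40 mm above its underside; z points up the axis. Loose.
- jar_red_center (a point): sealed glass seed jar with a red screw lid: a smooth upright cylinder 52 mm across and 80 mm tall, about 160 g, brown seeds inside and a blank white paper band round it; the lid is its top 14 mm. The point is the jar's centre, on its axis, 40 mm above its underside; z points up the axis. Loose.
- jar_yellow_center (a point): sealed glass seed jar with a yellow screw lid: a smooth upright cylinder 52 mm across and 80 mm tall, about 160 g, brown seeds inside and a blank white paper band round it; the lid is its top 14 mm. The point is the jar's centre, on its axis, 40 mm above its underside; z points up the axis. Loose.
- mat_green: green round mat, 84 mm across and 4 mm thick, fixed flat to the bench: the home of the jar with the green lid. Origin at the centre of its underside, on the bench (jars stand 4 mm above it). At the start a jar of another colour stands on it.
- mat_blue: blue round mat, 84 mm across and 4 mm thick, fixed flat to the bench: the home of the jar with the blue lid. Origin at the centre of its underside, on the bench (jars stand 4 mm above it). At the start a jar of another colour stands on it.
- mat_red: red round mat, 84 mm across and 4 mm thick, fixed flat to the bench: the home of the jar with the red lid. Origin at the centre of its underside, on the bench (jars stand 4 mm above it). At the start a jar of another colour stands on it.
- mat_yellow: yellow round mat, 84 mm across and 4 mm thick, fixed flat to the bench: the home of the jar with the yellow lid. Origin at the centre of its underside, on the bench (jars stand 4 mm above it). At the start a jar of another colour stands on it.
- mat_cork: plain brown cork round mat, 84 mm across and 4 mm thick, fixed flat to the bench: the spare spot, empty at the start. Origin at the centre of its underside, on the bench.
- beaker_center (a point): open amber glass beaker, 60 mm across and 70 mm tall, standing loose on the bench among the mats: not to be disturbed. The point is on its axis, 35 mm above its underside.
Things that resemble listed ones, but are neither listed nor needed, are in the scene too. Several things look just like the mat_blue: the one meant starts farthest to the robot's left.

How it is judged:
At the end, for the whole second after the job is handed in: Each of the four jars stands upright (within 7 degrees) and at rest on the mat of its lid's colour, its axis within 15 mm of the mat's centre, its underside on the mat; all released (horizontal distance between jar_green_center and mat_green below 0.015 m and height (world z) of jar_green_center between 0.038 and 0.05 m and angle between each of jar_green_center, jar_blue_center, jar_red_center, jar_yellow_center's own z axis and vertical below 0.12 rad and linear speed of each of jar_green, jar_blue, jar_red, jar_yellow below 0.02 m/s and angular speed of each of jar_green, jar_blue, jar_red, jar_yellow below 0.2 rad/s and horizontal distance between jar_blue_center and mat_blue below 0.015 m and height (world z) of jar_blue_center between 0.038 and 0.05 m and horizontal distance between jar_red_center and mat_red below 0.015 m and height (world z) of jar_red_center between 0.038 and 0.05 m and horizontal distance between jar_yellow_center and mat_yellow below 0.015 m and height (world z) of jar_yellow_center between 0.038 and 0.05 m); the robot touches nothing.
It fails at once if the green-lidded jar is tipped by more than about 40 degrees (angle between jar_green_center's own z axis and vertical above 0.7 rad).
It fails at once if the blue-lidded jar is tipped by more than about 40 degrees (angle between jar_blue_center's own z axis and vertical above 0.7 rad).
It fails at once if the red-lidded jar is tipped by more than about 40 degrees (angle between jar_red_center's own z axis and vertical above 0.7 rad).
It fails at once if the yellow-lidded jar is tipped by more than about 40 degrees (angle between jar_yellow_center's own z axis and vertical above 0.7 rad).
It fails at once if the amber beaker is shifted by more than 15 mm or knocked over (distance of beaker_center from where it was at the start of the episode above 0.015 m or angle between beaker_center's own z axis and vertical above 0.5 rad).
It also fails if it takes over 134 s, if anything falls off the work surface, if the arm or the gripper's body presses on something with over 40 N, if the wrist force passes 120 N, or if a joint passes its speed limit or range.

## Working session

There is one attempt and no reset: what is moved stays moved. The work goes in short steps, Python scripts to look and compute and a tool call to move; the robot and the scene stay as the last step left them, time stands still between calls to the robot, and variables do not carry over. Pictures are saved under pics/ and viewed, at most 14 in all, crops included, and the job is handed in when it is done.

Besides the shell and the picture viewer there is one more tool, called after "Call:" as name(argument=value, ...) on one line, values as JSON. move_arm: Moves the arm, as the interface text tells. Its arguments: {"type":"object","properties":{"moves":{"type":"array","items":{"type":"array"}},"gripper":{"type":"number"},"force":{"type":"number"}},"required":["moves"]}

```bash
mkdir -p pics
cat > h.py <<'E'
from bench import robot, cams, workorder
import numpy as np, cv2
from scipy.spatial.transform import Rotation as R
def snap(n,f):
    c=cams.read_camera(n); cv2.imwrite(f,c["image"][:,:,::-1]); return c
def ray(c,u,v,z):
    d=c["extrinsics"][:3,:3]@[(u-c["cx"])/c["fx"],(v-c["cy"])/c["fy"],1]; o=c["extrinsics"][:3,3]
    return o+d*(z-o[2])/d[2]
def proj(c,p):
    E=np.linalg.inv(c["extrinsics"]); q=E[:3,:3]@p+E[:3,3]
    return c["fx"]*q[0]/q[2]+c["cx"], c["fy"]*q[1]/q[2]+c["cy"]
E
python3 - <<'E'
from h import *
for n in("top","side"):
    c=snap(n,f"pics/{n}0.png"); print(n,c["fx"],c["cx"],c["cy"],c["extrinsics"].round(3).tolist())
o=robot.get_obs(); print(o); print(R.from_rotvec(o["ee_rot"]).as_matrix().round(3))
E
```

```text
top 387.14048136545927 285.80508004040087 215.24228023235818 [[0.028, -0.99, 0.139, 0.444], [-1.0, -0.026, 0.017, -0.044], [-0.013, -0.139, -0.99, 0.996], [0.0, 0.0, 0.0, 1.0]]
side 452.75000892431666 282.5680888465085 211.83908959448604 [[0.838, -0.263, 0.479, 0.053], [-0.546, -0.435, 0.716, -0.771], [0.02, -0.861, -0.508, 0.563], [0.0, 0.0, 0.0, 1.0]]
{'time': 0.1, 'q': array([ 1.14910862e+00,  2.64661598e-01,  1.60521631e+00,  2.29479960e-05,
        1.27370508e+00, -3.69053275e-02]), 'dq': array([ 5.85843403e-04,  9.67282370e-05, -2.57334940e-03, -5.34614202e-04,
        1.51371873e-03, -8.35562717e-04]), 'joint_torque': array([-2.13352369e-04, -5.03616500e+01, -3.58070362e+01,  7.30530219e-02,
        2.33773934e-02, -4.76515697e-05]), 'ee_pos': array([0.25310458, 0.62506569, 0.23753485]), 'ee_rot': array([-6.00612495e-01, -3.08316126e+00,  3.03628878e-03]), 'force': array([-0.01256303, -0.32156067,  0.90878021]), 'ft_torque': array([-0.03096355,  0.01076464, -0.00918835]), 'finger_force': 0.0, 'finger_gap': 1.001989321487733}
[[-0.927  0.375 -0.001]
 [ 0.375  0.927 -0.002]
 [ 0.    -0.002 -1.   ]]
```

View pics/top0.png

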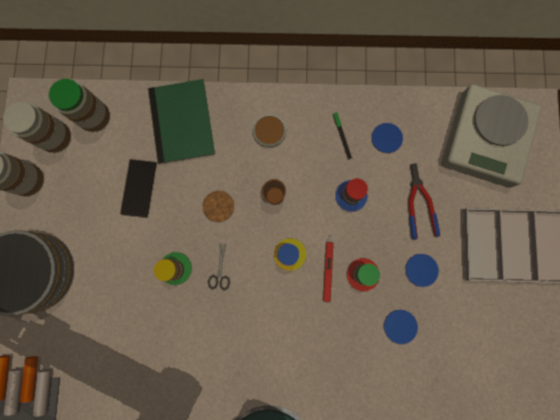

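View pics/side0.png

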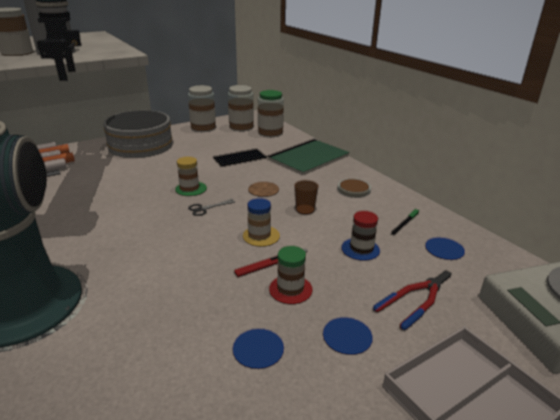

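Top view: the lids are yellow (165,270) on green mat (175,268), blue (288,254) on yellow mat (290,254), red (356,189) on blue mat (351,195), and green (367,274) on red mat (363,274). The cork mat is at (218,207) and the beaker at (273,193).

Lookalikes:
- **Blue discs:** (351,195), (387,138), (422,270) and (400,327). The leftmost, (351,195), is the one meant.
- **Large jars:** the green-lidded one at (68,95) is too big.
- **Cork mat:** the brown dish at (269,130) could be mistaken for it, but it has a rim.

```bash
cat > meas.py <<'E'
from h import *
def rect(c,z,x0,y0,w,h):  # 1px=1mm; col=y decreasing, row=x decreasing
    s=np.float32([[0,0],[w,0],[w,h],[0,h]])
    d=np.float32([proj(c,np.array([x0-r/1000,y0-q/1000,z])) for q,r in s])
    return cv2.warpPerspective(c["image"],cv2.getPerspectiveTransform(d,s),(w,h))
HUE={"green":(45,85),"blue":(105,130),"yellow":(20,35),"red":(172,8),"cork":(5,20)}
def mask(img,col):
    H,S,V=[a.astype(int) for a in cv2.split(cv2.cvtColor(img,cv2.COLOR_RGB2HSV))]
    a,b=HUE[col]; m=((H>=a)&(H<=b)) if a<b else ((H>=a)|(H<=b))
    return (m&(S>(90 if col=="cork" else 120))&(V>40)).astype(np.uint8)
def find(c,u,v,z,col,half=70):
    g=ray(c,u,v,z); im=rect(c,z,g[0]+half/1000,g[1]+half/1000,2*half,2*half)
    m=cv2.morphologyEx(mask(im,col),cv2.MORPH_OPEN,np.ones((3,3)))
    n,l,st,ce=cv2.connectedComponentsWithStats(m)
    k=1+st[1:,4].argmax(); p=np.argwhere(l==k)[:,::-1].astype(np.float32)
    (q,r),rad=cv2.minEnclosingCircle(p)
    return np.array([g[0]+(half-r)/1000,g[1]+(half-q)/1000]),rad,ce[k]-[q,r]
E
python3 - <<'E'
from meas import *
c=cams.read_camera("top")
for n,col,u,v,z in [("mat","green",175,268,.004),("mat","yellow",290,254,.004),("mat","blue",351,195,.004),("mat","red",363,274,.004),("mat","cork",218,207,.004),("otherblue","blue",387,138,.004),("lid","yellow",165,270,.084),("lid","blue",288,254,.084),("lid","red",356,189,.084),("lid","green",367,274,.084)]:
    p,r,d=find(c,u,v,z,col); print(n,col,p.round(4),round(r,1),d.round(1))
print("beaker",ray(c,273,187,.07),ray(c,275,197,.0))
im=c["image"][150:310,140:400,::-1]
cv2.imwrite("pics/crop.png",cv2.resize(im,None,fx=3,fy=3,interpolation=cv2.INTER_CUBIC))
E
```

```text
mat green [0.4399 0.2509] 39.5 [13.9 -4.9]
mat yellow [ 0.4834 -0.0396] 42.2 [4.3 0.2]
mat blue [ 0.6384 -0.195 ] 38.5 [-3.6 20.2]
mat red [ 0.4377 -0.2259] 42.0 [-13.   1.]
mat cork [0.6029 0.1506] 42.6 [ 0.1 -0.1]
otherblue blue [ 0.7982 -0.2892] 39.3 [-0.1 -0.1]
lid yellow [0.4355 0.2512] 27.9 [-0.2 -0.2]
lid blue [ 0.4804 -0.0358] 23.1 [0.1 0.1]
lid red [ 0.6401 -0.1954] 27.2 [-0.1 -0.1]
lid green [ 0.4384 -0.2231] 25.2 [-0.2  0.1]
beaker [0.64236941 0.00494153 0.07      ] [0.63083038 0.00251454 0.        ]
```

View pics/crop.png

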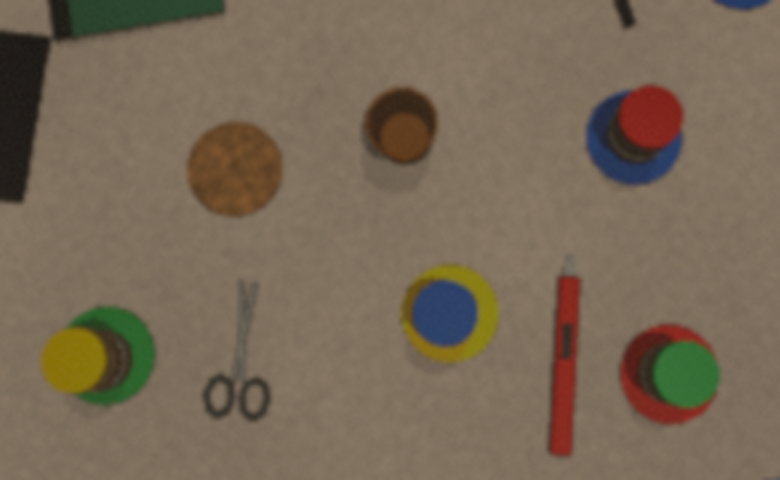

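The crop confirms it: the red-lidded jar is on the leftmost blue disc, a red (not knife) mat sits under the green-lidded jar, and the cork mat is empty. I'll go above the yellow jar and turn the tool so that its y lies along world x.

Call:
move_arm(moves=[[[-3.2,-2.8,0],[0,0,7]],[[-6.4,-5.6,0],[0,0,14]],[[-9.6,-8.4,0],[0,0,21]],[[-12.8,-11.2,0],[0,0,28]],[[-15.5,-13.9,0],[0,0,34]]], gripper=8.8)

```text
time: 0.65
ee_pos: [0.3454, 0.4367, 0.2383]
ee_rot: [1.482, 2.77, -0.001]
force: [-0.6, 0.5, -0.1]
finger_gap: 0.999
finger_force: 0.0
```

```bash
cat > go.py <<'E'
import sys
from h import *
def rel(x,y,z,yaw=True):
    o=robot.get_obs(); M=R.from_rotvec(o["ee_rot"]).as_matrix()
    T=np.array([[0,1,0],[1,0,0],[0,0,-1.]])
    print("t",round(o["time"],2),"pos",o["ee_pos"].round(4),"shift cm",(100*M.T@(np.array([x,y,z])-o["ee_pos"])).round(2),"turn deg",np.degrees(R.from_matrix(M.T@T).as_rotvec()).round(2),"gap",round(o["finger_gap"],3),"F",o["force"].round(1),round(o["finger_force"],1))
if __name__=="__main__": rel(*map(float,sys.argv[1:4]))
E
python3 go.py .4365 .251 .2
```

```text
t 0.65 pos [0.3454 0.4367 0.2383] shift cm [-20.5   -2.72   3.84] turn deg [-2.000e-02  4.000e-02  3.368e+01] gap 0.999 F [-0.6  0.5 -0.1] 0.0
```

Call:
move_arm(moves=[[[-4.2,-0.5,0.7],[0,0,7]],[[-8.4,-1.1,1.4],[0,0,14]],[[-12.6,-1.7,2.2],[0,0,21]],[[-16.8,-2.2,3.0],[0,0,28]],[[-20.5,-2.7,3.8],[0,0,33.7]]])

```text
time: 1.15
ee_pos: [0.4373, 0.2516, 0.2003]
ee_rot: [2.222, 2.221, -0.0]
force: [-0.0, -0.2, 0.4]
finger_gap: 0.997
finger_force: 0.0
```

```bash
python3 go.py .4365 .251 .2
python3 - <<'E'
from h import *
c=snap("wrist","pics/w1.png"); print(c["fx"],c["cx"],c["cy"],c["extrinsics"].round(3).tolist())
E
```

```text
t 1.15 pos [0.4373 0.2516 0.2003] shift cm [-0.06 -0.08  0.03] turn deg [ 0.01  0.01 -0.03] gap 0.997 F [-0.  -0.2  0.4] 0.0
289.39061196742665 283.5351821784524 208.9164435785237 [[1.0, -0.001, -0.001, 0.437], [-0.002, -0.96, -0.279, 0.324], [-0.001, 0.279, -0.96, 0.347], [0.0, 0.0, 0.0, 1.0]]
```

View pics/w1.png

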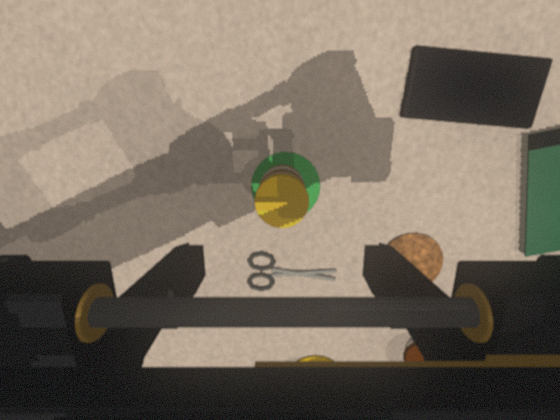

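The wrist view shows the yellow lid at (281,200) on the green mat at (286,187). The fingers straddle the column, and the cork mat at (414,258) is clear.

```bash
python3 - <<'E'
from meas import *
c=cams.read_camera("wrist")
print(find(c,281,200,.084,"yellow"),find(c,286,187,.004,"green"),find(c,414,255,.004,"cork"))
t=cams.read_camera("top"); print(ray(t,351.7,195.8,.004),ray(t,175.7,268.5,.004))
E
python3 go.py .4365 .251 .036
```

```text
t 1.25 pos [0.4374 0.2496 0.1992] shift cm [ 0.18 -0.06 16.32] turn deg [-0.11  0.15 -0.1 ] gap 0.998 F [ 0.5  1.2 -0.8] 0.0Traceback (most recent call last):
  File "<stdin>", line 3, in <module>
  File "meas.py", line 15, in find
    k=1+st[1:,4].argmax(); p=np.argwhere(l==k)[:,::-1].astype(np.float32)
        ~~~~~~~~~~~~~~~^^
ValueError: attempt to get argmax of an empty sequence
```

Run:
```python
from meas import *
c=cams.read_camera("wrist")
print("lid",ray(c,281,200,.084),"mat",ray(c,286,187,.004),"cork",ray(c,414,256,.004))
hsv=cv2.cvtColor(c["image"],cv2.COLOR_RGB2HSV); print(hsv[195,281],hsv[170,300],hsv[250,414])
for a in [(414,256,.004,"cork"),(286,187,.004,"green"),(281,200,.084,"yellow")]:
    HUE.update(green=(40,90),yellow=(15,40))
    try: print(find(c,*a))
    except Exception as e: print(e)
t=cams.read_camera("top"); print(ray(t,351.7,195.8,.004),ray(t,175.7,268.5,.004))
```

```text
lid [0.43403315 0.2540096  0.084     ] mat [0.43914312 0.24938016 0.004     ] cork [0.604248   0.15825702 0.004     ]
[ 21 164 126] [ 54 108  99] [ 14 125 147]
(array([0.603748  , 0.15325702]), 41.62040710449219, array([-9.59216354, -8.29522998]))
attempt to get argmax of an empty sequence
(array([0.43422982, 0.25501641]), 26.511211395263672, array([-0.19252536, -0.30858759]))
[ 0.63837894 -0.19699449  0.004     ] [0.43852524 0.2493731  0.004     ]
```

Call:
move_arm(moves=[[[0.1,-0.2,4.5],[0,0,0]],[[0.1,-0.2,9],[0,0,0]],[[0.1,-0.2,13],[0,0,0]],[[0.1,-0.2,15.5],[0,0,0]],[[0.1,-0.2,16.4],[0,0,0]]])

```text
time: 1.85
ee_pos: [0.4321, 0.2548, 0.0338]
ee_rot: [-2.212, -2.228, 0.008]
force: [-0.8, 0.5, -1.0]
finger_gap: 0.999
finger_force: 0.0
```

Call:
move_arm(moves=[[[0,0,0],[0,0,0]],[[0,0,0],[0,0,0]],[[0,0,0],[0,0,0]],[[0,0,0],[0,0,0]],[[0,0,0],[0,0,0]]], gripper=4.6, force=20)

```text
time: 2.35
ee_pos: [0.4357, 0.2549, 0.0379]
ee_rot: [2.216, 2.226, 0.003]
force: [-1.9, 1.0, 3.3]
finger_gap: 0.58
finger_force: 20.0
```

```bash
python3 go.py .603 .152 .15
```

```text
t 2.35 pos [0.4357 0.2549 0.0379] shift cm [-10.35  16.7  -11.19] turn deg [ 0.1  -0.06  0.24] gap 0.58 F [-1.9  1.   3.3] 20.0
```

Gripped: the opening is 51 mm. Next I'll lift and carry it to the cork mat.

Call:
move_arm(moves=[[[0,0,-2],[0,0,0]],[[0,0,-5],[0,0,0]],[[0,0,-9],[0,0,0]],[[-1,1.5,-11.5],[0,0,0]],[[-3,4.5,-12],[0,0,0]]])

```text
time: 2.85
ee_pos: [0.4815, 0.2262, 0.1612]
ee_rot: [2.213, 2.228, 0.01]
force: [1.4, 1.0, -0.8]
finger_gap: 0.579
finger_force: 20.0
```

Call:
move_arm(moves=[[[-2,3.5,0],[0,0,0]],[[-4.2,7,0],[0,0,0]],[[-6.0,10,0],[0,0,0]],[[-7.2,12,1],[0,0,0]],[[-7.2,12,3],[0,0,0]]])

```text
time: 3.35
ee_pos: [0.6049, 0.1515, 0.1287]
ee_rot: [2.217, 2.22, 0.008]
force: [-0.2, 0.8, -1.8]
finger_gap: 0.578
finger_force: 20.0
```

```bash
python3 go.py .603 .152 .038
python3 - <<'E'
from meas import *
c=cams.read_camera("top")
for z in(0.004,.006): print(find(c,175.7,268.5,.004,"green"))
E
python3 go.py .603 .152 .038
```

```text
t 3.35 pos [0.6049 0.1515 0.1287] shift cm [ 0.05 -0.25  9.07] turn deg [ 0.37 -0.03  0.09] gap 0.578 F [-0.2  0.8 -1.8] 20.0
t 3.4 pos [0.6002 0.1515 0.1233] shift cm [0.06 0.3  8.53] turn deg [-0.17  0.04  0.11] gap 0.576 F [-1.3  0.2 -4. ] 20.0Traceback (most recent call last):
  File "<stdin>", line 3, in <module>
  File "meas.py", line 15, in find
    k=1+st[1:,4].argmax(); p=np.argwhere(l==k)[:,::-1].astype(np.float32)
        ~~~~~~~~~~~~~~~^^
ValueError: attempt to get argmax of an empty sequence
```

Call:
move_arm(moves=[[[0,0,3],[0,0,0]],[[0,0,6],[0,0,0]],[[0,0,8],[0,0,0]],[[0,0,8.7],[0,0,0]],[[0,0,8.9],[0,0,0]]])

```text
time: 3.9
ee_pos: [0.5992, 0.1532, 0.0377]
ee_rot: [-2.215, -2.226, 0.003]
force: [-2.4, -1.4, 4.8]
finger_gap: 0.577
finger_force: 20.0
```

Call:
move_arm(moves=[[[0,0,0],[0,0,0]],[[0,0,0],[0,0,0]],[[0,0,0],[0,0,0]]])

```text
time: 4.2
ee_pos: [0.601, 0.1534, 0.0385]
ee_rot: [2.216, 2.226, 0.002]
force: [-0.1, -0.2, -2.0]
finger_gap: 0.579
finger_force: 20.0
```

Call:
move_arm(moves=[[[0,0,0],[0,0,0]],[[0,0,0],[0,0,0]],[[0,0,0],[0,0,0]],[[0,0,-1],[0,0,0]],[[0,0,-4],[0,0,0]]], gripper=8.8)

```text
time: 4.7
ee_pos: [0.5976, 0.1526, 0.0753]
ee_rot: [-2.214, -2.224, 0.009]
force: [-0.4, -0.1, 0.4]
finger_gap: 0.992
finger_force: 0.0
```

Call:
move_arm(moves=[[[0,0,-4.5],[0,0,0]],[[0,0,-9],[0,0,0]],[[-3.5,-1.8,-11],[0,0,0]],[[-7.5,-3.8,-11],[0,0,0]],[[-11.5,-5.8,-11],[0,0,0]]])

```text
time: 5.2
ee_pos: [0.5434, 0.0372, 0.1903]
ee_rot: [2.213, 2.226, 0.005]
force: [0.7, -0.4, -0.5]
finger_gap: 0.998
finger_force: 0.0
```

```bash
python3 go.py .438 -.2235 .17
python3 - <<'E'
from meas import *
c=snap("top","pics/t2.png")
h=cv2.cvtColor(c["image"],cv2.COLOR_RGB2HSV); print(h[268,176],h[280,176])
E
```

```text
t 5.2 pos [0.5434 0.0372 0.1903] shift cm [-26.01 -10.7    1.99] turn deg [0.24 0.01 0.34] gap 0.998 F [ 0.7 -0.4 -0.5] 0.0
[70 53 58] [ 20  70 124]
```

View pics/t2.png

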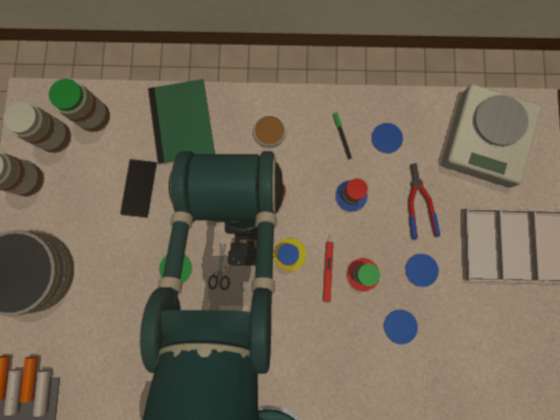

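The green mat at (176,268) is now free, and the arm hides the cork mat. Next is the green-lidded jar.

Call:
move_arm(moves=[[[-4.4,-1.8,0.3],[0,0,0]],[[-8.8,-3.6,0.6],[0,0,0]],[[-13.2,-5.4,1],[0,0,0]],[[-17.6,-7.2,1.5],[0,0,0]],[[-22,-9,2],[0,0,0]]])

```text
time: 5.75
ee_pos: [0.4533, -0.184, 0.1686]
ee_rot: [2.215, 2.226, 0.001]
force: [0.5, -0.5, -0.1]
finger_gap: 1.001
finger_force: 0.0
```

Call:
move_arm(moves=[[[-2,-0.8,0],[0,0,0]],[[-4,-1.7,0],[0,0,0]],[[-4,-1.7,0],[0,0,0]]])

```text
time: 6.05
ee_pos: [0.4364, -0.2246, 0.1685]
ee_rot: [2.219, 2.222, -0.001]
force: [-0.4, -0.1, 0.6]
finger_gap: 1.0
finger_force: 0.0
```

```bash
cat >> meas.py <<'E'
HUE["green"]=(40,90)
def find2(c,x,y,z,col):
    u,v=proj(c,np.array([x,y,z])); 
    try:
        p,r,d=find(c,u,v,z,col,60); print(col,p.round(4),round(float(r),1))
    except Exception: print(col,"none")
E
python3 go.py .438 -.2235 .037
python3 - <<'E'
from meas import *
c=cams.read_camera("wrist"); find2(c,.438,-.2235,.084,"green"); find2(c,.438,-.226,.004,"red")
t=cams.read_camera("top"); find2(t,.603,.1515,.084,"yellow"); find2(t,.4385,.2494,.004,"green")
E
python3 go.py .438 -.2235 .037
```

```text
t 6.05 pos [ 0.4364 -0.2246  0.1685] shift cm [ 0.12  0.15 13.15] turn deg [0.04 0.06 0.06] gap 1.0 F [-0.4 -0.1  0.6] 0.0
green [ 0.4425 -0.2425] 4.0
red [ 0.4361 -0.2258] 41.4
yellow [0.6007 0.1502] 27.6
green [0.4398 0.2515] 39.5
t 6.15 pos [ 0.4372 -0.2226  0.1682] shift cm [-0.09  0.07 13.12] turn deg [ 0.04 -0.01  0.16] gap 0.996 F [ 0.7  0.6 -0.5] 0.0
```

Call:
move_arm(moves=[[[0,0.1,4],[0,0,0]],[[0,0.1,8],[0,0,0]],[[0,0.1,11.5],[0,0,0]],[[0,0.1,13.1],[0,0,0]],[[0,0.1,13.1],[0,0,0]]])

```text
time: 6.65
ee_pos: [0.4362, -0.2199, 0.034]
ee_rot: [-2.211, -2.224, 0.002]
force: [-0.6, 0.6, -0.7]
finger_gap: 1.0
finger_force: 0.0
```

Call:
move_arm(moves=[[[0,0,0],[0,0,0]],[[0,0,0],[0,0,0]],[[0,0,0],[0,0,0]],[[0,0,0],[0,0,0]],[[0,0,0],[0,0,0]]], gripper=4.6, force=20)

```text
time: 7.15
ee_pos: [0.4384, -0.2228, 0.0375]
ee_rot: [2.216, 2.225, 0.0]
force: [-0.8, 0.6, 1.4]
finger_gap: 0.576
finger_force: 20.0
```

Call:
move_arm(moves=[[[0,0,-2],[0,0,0]],[[0,0,-5],[0,0,0]],[[0,0,-9],[0,0,0]],[[2,0,-12],[0,0,0]],[[5.5,0,-13],[0,0,0]]])

```text
time: 7.65
ee_pos: [0.4402, -0.1693, 0.1709]
ee_rot: [2.215, 2.218, 0.004]
force: [0.9, 0.7, -1.0]
finger_gap: 0.574
finger_force: 20.0
```

```bash
python3 go.py .439 .2505 .15
```

```text
t 7.65 pos [ 0.4402 -0.1693  0.1709] shift cm [41.99 -0.08  1.95] turn deg [0.38 0.2  0.08] gap 0.574 F [ 0.9  0.7 -1. ] 20.0
```

Call:
move_arm(moves=[[[4.5,0,0],[0,0,0]],[[9,0,0],[0,0,0]],[[13.5,0,0],[0,0,0]],[[18,0,0],[0,0,0]],[[22.5,0,0],[0,0,0]]])

```text
time: 8.15
ee_pos: [0.4362, 0.059, 0.1667]
ee_rot: [2.217, 2.225, 0.0]
force: [0.8, -0.6, -1.7]
finger_gap: 0.577
finger_force: 20.0
```

Call:
move_arm(moves=[[[4.5,0,0],[0,0,0]],[[9,0,0],[0,0,0]],[[13.5,0,0],[0,0,0]],[[17.5,0,0.5],[0,0,0]],[[19.3,0,2],[0,0,0]]])

```text
time: 8.65
ee_pos: [0.4368, 0.2542, 0.1481]
ee_rot: [2.214, 2.229, 0.007]
force: [1.0, -0.8, -2.2]
finger_gap: 0.577
finger_force: 20.0
```

```bash
python3 go.py .439 .2505 .038;python3 - <<'E'
from meas import *
cams.read_camera("top")
E
python3 go.py .439 .2505 .038
```

```text
t 8.65 pos [0.4368 0.2542 0.1481] shift cm [-0.4   0.18 11.01] turn deg [ 0.2  -0.16  0.39] gap 0.577 F [ 1.  -0.8 -2.2] 20.0
t 8.7 pos [0.4348 0.2542 0.1446] shift cm [-0.39  0.43 10.66] turn deg [-0.09 -0.08  0.39] gap 0.579 F [-0.6  1.7 -2.5] 20.0
```

Call:
move_arm(moves=[[[-0.2,0.15,4],[0,0,0]],[[-0.3,0.2,8],[0,0,0]],[[-0.3,0.2,10],[0,0,0]],[[-0.3,0.2,10.7],[0,0,0]],[[-0.3,0.2,10.9],[0,0,0]]])

```text
time: 9.2
ee_pos: [0.4369, 0.2466, 0.0373]
ee_rot: [-2.216, -2.225, 0.005]
force: [0.3, 0.3, -1.0]
finger_gap: 0.58
finger_force: 20.0
```

Call:
move_arm(moves=[[[0,0,0],[0,0,0]],[[0,0,0],[0,0,0]],[[0,0,0],[0,0,0]]])

```text
time: 9.5
ee_pos: [0.4389, 0.2477, 0.0387]
ee_rot: [2.216, 2.226, 0.003]
force: [-0.8, -0.3, -1.8]
finger_gap: 0.578
finger_force: 20.0
```

Call:
move_arm(moves=[[[0,0,0],[0,0,0]],[[0,0,0],[0,0,0]],[[0,0,0],[0,0,0]],[[0,0,-1],[0,0,0]],[[0,0,-4],[0,0,0]]], gripper=8.8)

```text
time: 10.0
ee_pos: [0.4355, 0.2462, 0.0759]
ee_rot: [-2.215, -2.225, 0.01]
force: [0.1, -0.1, -0.3]
finger_gap: 0.987
finger_force: 0.0
```

Call:
move_arm(moves=[[[0,0,-4],[0,0,0]],[[0,0,-8],[0,0,0]],[[-3.5,1,-11],[0,0,0]],[[-8,3,-11],[0,0,0]],[[-12.5,5,-11],[0,0,0]]])

```text
time: 10.5
ee_pos: [0.4901, 0.1222, 0.1909]
ee_rot: [2.212, 2.227, 0.007]
force: [-0.2, 0.2, -0.7]
finger_gap: 0.999
finger_force: 0.0
```

```bash
python3 go.py .64 -.1954 .17
python3 - <<'E'
from meas import *
t=cams.read_camera("top"); find2(t,.439,.2505,.084,"green");find2(t,.439,.2505,.004,"green");find2(t,.437,-.2258,.004,"red")
E
```

```text
t 10.5 pos [0.4901 0.1222 0.1909] shift cm [-31.86  14.76   2.13] turn deg [ 0.3  -0.06  0.38] gap 0.999 F [-0.2  0.2 -0.7] 0.0
green [0.43   0.2415] 33.2
green [0.4285 0.2665] 36.4
red [ 0.4378 -0.2259] 42.0
```

Call:
move_arm(moves=[[[-4.4,1.8,0],[0,0,0]],[[-8.8,3.7,0],[0,0,0]],[[-13.2,5.6,0],[0,0,0]],[[-17.6,7.5,0],[0,0,0]],[[-22,9.4,0],[0,0,0]]])

```text
time: 11.05
ee_pos: [0.5841, -0.0985, 0.1886]
ee_rot: [2.216, 2.226, 0.001]
force: [0.6, 0.4, -0.2]
finger_gap: 1.0
finger_force: 0.0
```

Call:
move_arm(moves=[[[-4,2.2,0.5],[0,0,0]],[[-8,4.4,1.5],[0,0,0]],[[-9.9,5.3,2],[0,0,0]],[[-9.9,5.3,2],[0,0,0]],[[-9.9,5.3,2],[0,0,0]]])

```text
time: 11.55
ee_pos: [0.6363, -0.1949, 0.1674]
ee_rot: [-2.216, -2.224, 0.0]
force: [-0.2, 0.6, 0.1]
finger_gap: 0.996
finger_force: 0.0
```

```bash
python3 go.py .64 -.1954 .037
python3 - <<'E'
from meas import *
c=cams.read_camera("wrist"); find2(c,.64,-.1954,.084,"red"); find2(c,.638,-.196,.004,"blue")
t=snap("top","pics/t3.png")
E
python3 go.py .64 -.1954 .037
```

```text
t 11.55 pos [ 0.6363 -0.1949  0.1674] shift cm [-0.07  0.39 13.04] turn deg [-0.09 -0.07  0.22] gap 0.996 F [-0.2  0.6  0.1] 0.0
red [ 0.6399 -0.1954] 26.1
blue [ 0.606  -0.2042] 11.0
t 11.65 pos [ 0.6365 -0.194   0.1681] shift cm [-0.15  0.36 13.11] turn deg [-0.02 -0.04  0.31] gap 0.999 F [ 0.4  0.3 -0.4] 0.0
```

View pics/t3.png

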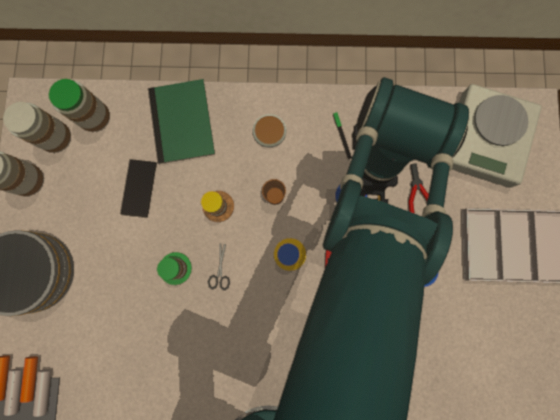

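The green-lidded jar (lid at (172,267)) stands centred on the green mat, and the yellow one (212,202) stands on cork. The wrist view confirms the red lid at (.640,-.195), so I'll grasp it.

Call:
move_arm(moves=[[[-0.1,0.3,4],[0,0,0]],[[-0.1,0.3,8],[0,0,0]],[[-0.1,0.3,11.5],[0,0,0]],[[-0.1,0.3,13.1],[0,0,0]],[[-0.1,0.3,13.1],[0,0,0]]])

```text
time: 12.15
ee_pos: [0.6376, -0.1946, 0.0343]
ee_rot: [-2.211, -2.224, 0.004]
force: [-0.0, 0.2, 0.2]
finger_gap: 0.995
finger_force: 0.0
```

Call:
move_arm(moves=[[[0,0,0],[0,0,0]],[[0,0,0],[0,0,0]],[[0,0,0],[0,0,0]],[[0,0,0],[0,0,0]],[[0,0,0],[0,0,0]]], gripper=4.6, force=20)

```text
time: 12.65
ee_pos: [0.6407, -0.1969, 0.0378]
ee_rot: [2.215, 2.225, 0.001]
force: [1.6, -1.1, 2.5]
finger_gap: 0.58
finger_force: 20.0
```

Call:
move_arm(moves=[[[0,0,-2],[0,0,0]],[[0,0,-5],[0,0,0]],[[0,0,-9],[0,0,0]],[[0,-1.5,-11],[0,0,0]],[[-0.5,-5,-11],[0,0,0]]])

```text
time: 13.15
ee_pos: [0.5944, -0.2028, 0.1519]
ee_rot: [2.209, 2.221, 0.007]
force: [-0.1, -0.2, -2.0]
finger_gap: 0.576
finger_force: 20.0
```

Call:
move_arm(moves=[[[-0.5,-4,0],[0,0,0]],[[-1.2,-8,0],[0,0,0]],[[-2,-12,0],[0,0,0]],[[-2.5,-15.2,0],[0,0,0]],[[-2.5,-15.2,0],[0,0,0]]])

```text
time: 13.65
ee_pos: [0.4337, -0.2271, 0.1457]
ee_rot: [-2.217, -2.221, 0.003]
force: [0.1, 1.0, -0.8]
finger_gap: 0.579
finger_force: 20.0
```

```bash
python3 go.py .4372 -.2258 .038;python3 - <<'E'
from meas import *
c=cams.read_camera("wrist"); t=cams.read_camera("top"); find2(t,.638,-.196,.004,"blue")
E
python3 go.py .4372 -.2258 .038
```

```text
t 13.65 pos [ 0.4337 -0.2271  0.1457] shift cm [ 0.12  0.39 10.77] turn deg [-0.21 -0.07  0.12] gap 0.579 F [ 0.1  1.  -0.8] 20.0
blue [ 0.6396 -0.195 ] 39.1
t 13.75 pos [ 0.4378 -0.2277  0.1469] shift cm [ 0.19 -0.07 10.89] turn deg [0.05 0.01 0.17] gap 0.58 F [ 0.5 -0.5 -1.8] 20.0
```

Call:
move_arm(moves=[[[0.15,0,4],[0,0,0]],[[0.15,0,8],[0,0,0]],[[0.15,0,10],[0,0,0]],[[0.15,0,10.7],[0,0,0]],[[0.15,0,10.9],[0,0,0]]])

```text
time: 14.25
ee_pos: [0.439, -0.2258, 0.0375]
ee_rot: [-2.215, -2.227, 0.0]
force: [0.1, -0.9, -1.2]
finger_gap: 0.58
finger_force: 20.0
```

Call:
move_arm(moves=[[[0,0,0],[0,0,0]],[[0,0,0],[0,0,0]],[[0,0,0],[0,0,0]]])

```text
time: 14.55
ee_pos: [0.4391, -0.2264, 0.0386]
ee_rot: [2.215, 2.225, 0.001]
force: [-0.1, -0.9, -0.7]
finger_gap: 0.58
finger_force: 20.0
```

Call:
move_arm(moves=[[[0,0,0],[0,0,0]],[[0,0,0],[0,0,0]],[[0,0,0],[0,0,0]],[[0,0,-1],[0,0,0]],[[0,0,-4],[0,0,0]]], gripper=8.8)

```text
time: 15.05
ee_pos: [0.4356, -0.2247, 0.0759]
ee_rot: [-2.212, -2.222, 0.003]
force: [-0.1, -0.4, -0.6]
finger_gap: 0.993
finger_force: 0.0
```

Call:
move_arm(moves=[[[0,0,-4],[0,0,0]],[[0,0,-8],[0,0,0]],[[4,1,-9],[0,0,0]],[[8.5,2,-9],[0,0,0]],[[13,3,-9],[0,0,0]]])

```text
time: 15.55
ee_pos: [0.4684, -0.0951, 0.1699]
ee_rot: [2.217, 2.222, 0.003]
force: [0.0, 0.8, -0.4]
finger_gap: 0.995
finger_force: 0.0
```

```bash
python3 go.py .481 -.0365 .17
python3 - <<'E'
from meas import *
t=cams.read_camera("top"); find2(t,.437,-.226,.084,"red")
E
```

```text
t 15.55 pos [ 0.4684 -0.0951  0.1699] shift cm [ 5.86  1.27 -0.01] turn deg [0.2  0.04 0.13] gap 0.995 F [ 0.   0.8 -0.4] 0.0
red none
```

Call:
move_arm(moves=[[[3,0.7,0],[0,0,0]],[[5.8,1.3,0],[0,0,0]],[[5.8,1.3,0],[0,0,0]],[[5.8,1.3,0],[0,0,0]]])

```text
time: 16.0
ee_pos: [0.4803, -0.0378, 0.1682]
ee_rot: [2.214, 2.228, -0.0]
force: [1.0, 0.0, -0.1]
finger_gap: 0.998
finger_force: 0.0
```

```bash
python3 go.py .481 -.0365 .037
python3 - <<'E'
from meas import *
c=cams.read_camera("wrist"); find2(c,.481,-.0365,.084,"blue"); find2(c,.483,-.04,.004,"yellow")
t=cams.read_camera("top"); find2(t,.437,-.226,.084,"red"); find2(t,.638,-.196,.004,"blue")
E
python3 go.py .481 -.0365 .037
```

```text
t 16.0 pos [ 0.4803 -0.0378  0.1682] shift cm [ 0.14  0.07 13.12] turn deg [0.02 0.04 0.36] gap 0.998 F [ 1.   0.  -0.1] 0.0
blue [ 0.4795 -0.0445] 21.6
yellow [ 0.4823 -0.0392] 41.5
red [ 0.4385 -0.2121] 39.3
blue [ 0.6397 -0.1948] 39.1
t 16.1 pos [ 0.4801 -0.0387  0.1679] shift cm [ 0.22  0.09 13.09] turn deg [0.   0.03 0.23] gap 1.0 F [0.3 0.5 0.2] 0.0
```

Call:
move_arm(moves=[[[0.1,0.1,4],[0,0,0]],[[0.1,0.1,8],[0,0,0]],[[0.1,0.1,11.5],[0,0,0]],[[0.1,0.1,13.1],[0,0,0]],[[0.1,0.1,13.1],[0,0,0]]])

```text
time: 16.6
ee_pos: [0.4781, -0.0377, 0.0338]
ee_rot: [-2.215, -2.221, 0.007]
force: [0.4, -0.7, -0.7]
finger_gap: 0.997
finger_force: 0.0
```

Call:
move_arm(moves=[[[0,0,0],[0,0,0]],[[0,0,0],[0,0,0]],[[0,0,0],[0,0,0]],[[0,0,0],[0,0,0]],[[0,0,0],[0,0,0]]], gripper=4.6, force=20)

```text
time: 17.1
ee_pos: [0.4815, -0.0368, 0.0374]
ee_rot: [2.216, 2.226, 0.001]
force: [-2.3, -0.3, 3.1]
finger_gap: 0.575
finger_force: 20.0
```

Call:
move_arm(moves=[[[0,0,-2],[0,0,0]],[[0,0,-5],[0,0,0]],[[0,0,-9],[0,0,0]],[[-1.5,1.5,-11],[0,0,0]],[[-4.5,4,-11],[0,0,0]]])

```text
time: 17.6
ee_pos: [0.5235, -0.081, 0.1509]
ee_rot: [2.21, 2.226, 0.007]
force: [1.2, -0.6, -1.2]
finger_gap: 0.576
finger_force: 20.0
```

Call:
move_arm(moves=[[[-3,3,0],[0,0,0]],[[-6,6,0],[0,0,0]],[[-9,9.5,0],[0,0,0]],[[-11.4,11.8,0],[0,0,0]],[[-11.4,11.8,0],[0,0,0]]])

```text
time: 18.1
ee_pos: [0.6425, -0.1982, 0.1463]
ee_rot: [2.217, 2.223, 0.0]
force: [-0.4, -0.2, -2.0]
finger_gap: 0.578
finger_force: 20.0
```

```bash
python3 go.py .639 -.1955 .038;python3 - <<'E'
from meas import *
c=cams.read_camera("wrist"); t=cams.read_camera("top"); find2(t,.4834,-.0396,.004,"yellow"); find2(t,.437,-.226,.084,"red")
E
python3 go.py .639 -.1955 .038
```

```text
t 18.1 pos [ 0.6425 -0.1982  0.1463] shift cm [ 0.29 -0.37 10.83] turn deg [0.11 0.09 0.14] gap 0.578 F [-0.4 -0.2 -2. ] 20.0
yellow [ 0.4835 -0.0397] 42.3
red none
t 18.2 pos [ 0.6396 -0.1952  0.1457] shift cm [-0.04 -0.04 10.77] turn deg [-0.1  -0.05  0.21] gap 0.582 F [-0.5  0.6 -1.6] 20.0
```

Call:
move_arm(moves=[[[0.1,-0.1,4],[0,0,0]],[[0.1,-0.1,8],[0,0,0]],[[0.1,-0.1,10],[0,0,0]],[[0.1,-0.1,10.7],[0,0,0]],[[0.1,-0.1,10.9],[0,0,0]]])

```text
time: 18.7
ee_pos: [0.6373, -0.1928, 0.0376]
ee_rot: [-2.214, -2.226, 0.002]
force: [-0.1, -0.2, -1.5]
finger_gap: 0.577
finger_force: 20.0
```

Call:
move_arm(moves=[[[0,0,0],[0,0,0]],[[0,0,0],[0,0,0]],[[0,0,0],[0,0,0]]])

```text
time: 19.0
ee_pos: [0.6395, -0.1941, 0.0387]
ee_rot: [2.215, 2.226, 0.001]
force: [0.7, -0.4, -1.8]
finger_gap: 0.574
finger_force: 20.0
```

Call:
move_arm(moves=[[[0,0,0],[0,0,0]],[[0,0,0],[0,0,0]],[[0,0,0],[0,0,0]],[[0,0,-1],[0,0,0]],[[0,0,-4],[0,0,0]]], gripper=8.8)

```text
time: 19.5
ee_pos: [0.6362, -0.1932, 0.075]
ee_rot: [-2.212, -2.222, 0.005]
force: [-0.2, -0.2, 0.2]
finger_gap: 0.991
finger_force: 0.0
```

Call:
move_arm(moves=[[[0,0,-4],[0,0,0]],[[0,0,-8],[0,0,0]],[[4,-0.3,-11],[0,0,0]],[[8.5,-0.8,-11],[0,0,0]],[[13,-1.2,-11],[0,0,0]]])

```text
time: 20.0
ee_pos: [0.6275, -0.0636, 0.1911]
ee_rot: [2.216, 2.222, 0.005]
force: [0.4, 0.3, -0.3]
finger_gap: 0.997
finger_force: 0.0
```

Call:
move_arm(moves=[[[4.6,-0.5,0],[0,0,0]],[[9.2,-1,0],[0,0,0]],[[13.8,-1.5,0.5],[0,0,0]],[[18.3,-2,1],[0,0,0]],[[21.5,-2.5,2],[0,0,0]]])

```text
time: 20.5
ee_pos: [0.6008, 0.1536, 0.1696]
ee_rot: [2.214, 2.227, 0.005]
force: [1.0, -0.0, -0.1]
finger_gap: 0.995
finger_force: 0.0
```

```bash
python3 go.py .6007 .151 .037
python3 - <<'E'
from meas import *
c=cams.read_camera("wrist"); find2(c,.6007,.151,.084,"yellow")
t=cams.read_camera("top"); find2(t,.437,-.226,.084,"red"); find2(t,.639,-.1955,.084,"blue")
E
python3 go.py .6007 .151 .037
```

```text
t 20.5 pos [0.6008 0.1536 0.1696] shift cm [-0.28 -0.05 13.26] turn deg [ 0.18 -0.07  0.33] gap 0.995 F [ 1.  -0.  -0.1] 0.0
yellow [0.5998 0.1535] 26.7
red [ 0.4385 -0.2121] 39.3
blue [ 0.6265 -0.1845] 38.2
t 20.6 pos [0.5988 0.1545 0.1672] shift cm [-0.37  0.21 13.02] turn deg [-0.1  -0.06  0.51] gap 0.998 F [-0.  -0.7  0.1] 0.0
```

Call:
move_arm(moves=[[[-0.2,0,4],[0,0,0]],[[-0.2,0,8],[0,0,0]],[[-0.2,0,11.5],[0,0,0]],[[-0.2,0,13.1],[0,0,0]],[[-0.2,0,13.1],[0,0,0]]])

```text
time: 21.1
ee_pos: [0.5985, 0.1475, 0.0344]
ee_rot: [-2.215, -2.224, 0.007]
force: [-0.1, 0.2, 0.3]
finger_gap: 0.997
finger_force: 0.0
```

Call:
move_arm(moves=[[[0,0,0],[0,0,0]],[[0,0,0],[0,0,0]],[[0,0,0],[0,0,0]],[[0,0,0],[0,0,0]],[[0,0,0],[0,0,0]]], gripper=4.6, force=20)

```text
time: 21.6
ee_pos: [0.6011, 0.1489, 0.0378]
ee_rot: [2.216, 2.226, 0.002]
force: [-0.3, -0.1, 3.3]
finger_gap: 0.575
finger_force: 20.0
```

Call:
move_arm(moves=[[[0,0,-2],[0,0,0]],[[0,0,-5],[0,0,0]],[[0,0,-9],[0,0,0]],[[-1.5,-1,-11],[0,0,0]],[[-4.5,-3,-11],[0,0,0]]])

```text
time: 22.1
ee_pos: [0.5745, 0.105, 0.1516]
ee_rot: [2.21, 2.225, 0.013]
force: [-0.0, -0.0, -1.3]
finger_gap: 0.577
finger_force: 20.0
```

Call:
move_arm(moves=[[[-4,-2.5,0],[0,0,0]],[[-8,-5,0],[0,0,0]],[[-12,-7.4,0],[0,0,0]],[[-14.7,-8.8,0],[0,0,0]],[[-14.7,-8.8,0],[0,0,0]]])

```text
time: 22.6
ee_pos: [0.4808, -0.0463, 0.1463]
ee_rot: [-2.22, -2.222, 0.003]
force: [-0.7, 0.6, -2.1]
finger_gap: 0.573
finger_force: 20.0
```

```bash
python3 go.py .4832 -.0396 .038;python3 - <<'E'
from meas import *
c=cams.read_camera("wrist"); t=cams.read_camera("top")
E
python3 go.py .4832 -.0396 .038
```

```text
t 22.6 pos [ 0.4808 -0.0463  0.1463] shift cm [ 0.68  0.26 10.83] turn deg [-0.1   0.05  0.05] gap 0.573 F [-0.7  0.6 -2.1] 20.0
t 22.7 pos [ 0.483  -0.0441  0.1468] shift cm [4.500e-01 1.000e-02 1.088e+01] turn deg [ 0.02 -0.02  0.14] gap 0.58 F [-0.7 -0.7 -1. ] 20.0
```

Call:
move_arm(moves=[[[0.3,0.1,4],[0,0,0]],[[0.4,0.1,8],[0,0,0]],[[0.4,0.1,10],[0,0,0]],[[0.4,0.1,10.7],[0,0,0]],[[0.4,0.1,10.9],[0,0,0]]])

```text
time: 23.2
ee_pos: [0.484, -0.0389, 0.0375]
ee_rot: [-2.213, -2.227, 0.003]
force: [-3.1, 0.4, 5.6]
finger_gap: 0.577
finger_force: 20.0
```

Call:
move_arm(moves=[[[0,0,0],[0,0,0]],[[0,0,0],[0,0,0]],[[0,0,0],[0,0,0]]])

```text
time: 23.5
ee_pos: [0.4853, -0.0396, 0.0385]
ee_rot: [2.215, 2.226, 0.002]
force: [-0.2, -0.8, -1.7]
finger_gap: 0.58
finger_force: 20.0
```

Call:
move_arm(moves=[[[0,0,0],[0,0,0]],[[0,0,0],[0,0,0]],[[0,0,0],[0,0,0]],[[0,0,-1],[0,0,0]],[[0,0,-4],[0,0,0]]], gripper=8.8)

```text
time: 24.0
ee_pos: [0.4815, -0.0395, 0.076]
ee_rot: [-2.213, -2.223, 0.006]
force: [0.4, -1.6, 0.0]
finger_gap: 0.993
finger_force: 0.0
```

Call:
move_arm(moves=[[[0,0,-4],[0,0,0]],[[0,0,-8],[0,0,0]],[[4,0,-12],[0,0,0]],[[8.5,0,-13],[0,0,0]],[[13,0,-13],[0,0,0]]])

```text
time: 24.5
ee_pos: [0.486, 0.0915, 0.2127]
ee_rot: [2.216, 2.22, 0.011]
force: [0.7, -1.1, 0.5]
finger_gap: 0.997
finger_force: 0.0
```

Call:
move_arm(moves=[[[4.5,0,0],[0,0,0]],[[9,0,0],[0,0,0]],[[13.5,0,0],[0,0,0]],[[18,0,0],[0,0,0]],[[22.5,0,0],[0,0,0]]])

```text
time: 25.0
ee_pos: [0.4825, 0.3171, 0.2088]
ee_rot: [2.216, 2.226, 0.002]
force: [0.0, 0.5, -0.2]
finger_gap: 1.004
finger_force: 0.0
```

Run:
```python
from meas import *
t=snap("top","pics/t4.png")
print([np.round(proj(t,np.array([x,y,.084])),1).tolist() for x,y in[(.439,.2505),(.4834,-.0396),(.639,-.1955),(.4375,-.226)]])
im=t["image"][150:310,140:400,::-1]
cv2.imwrite("pics/t4c.png",cv2.resize(im,None,fx=3,fy=3,interpolation=cv2.INTER_CUBIC))
```

```text
[[165.2, 268.2], [289.5, 252.6], [356.3, 189.2], [369.2, 274.7]]
```

View pics/t4c.png

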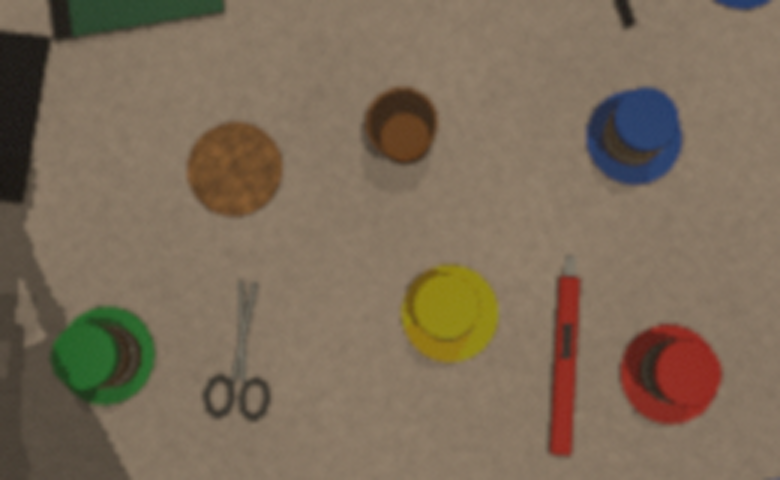

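All four jars stand on their own mats. Yellow, blue and red match their expected lid pixels within 1 px. The green lid, at crop (85,355) against the expected (76,355), is about 7 mm off, so I'll check it from the wrist camera.

Run:
```python
from meas import *
c=cams.read_camera("wrist")
u,v=proj(c,np.array([.439,.2505,.05])); print(u,v)
for z in(.084,.004):
  im=rect(c,z,.439+.07,.25+.07,140,140)
  cv2.imwrite(f"pics/g{z}.png",cv2.resize(im[:,:,::-1],None,fx=4,fy=4))
a=np.hstack([cv2.imread("pics/g0.084.png"),cv2.imread("pics/g0.004.png")])[:, :]
cv2.imwrite("pics/g.png",cv2.resize(a,(800,400)))
```

```text
246.10682505020654 256.472305450193
```

View pics/g.png

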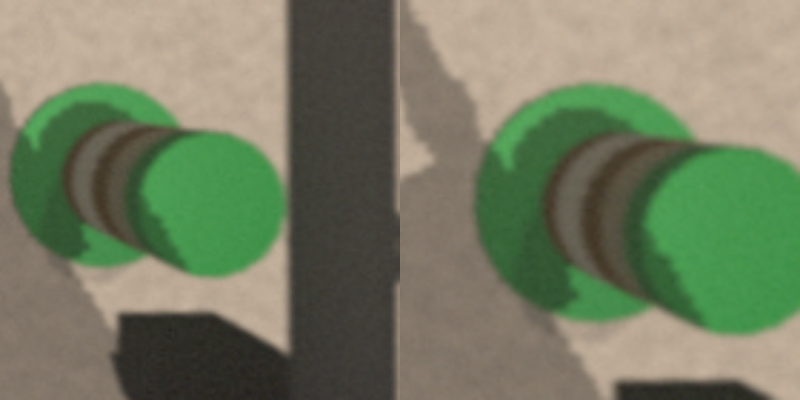

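In the rectified views the green lid is at (.438,.246) and the mat centre at (.438,.252). That is about 6 mm off, well inside 15 mm, so I'm handing in.

```bash
python3 -c "
from h import *
print(workorder.hand_in())"
```

```text
the job is handed in; nothing more can be done
None
```

I handed the job in with all four jars upright on the mats of their own lid colours: green is about 6 mm off centre, the others looked within a few mm in the last top view, and the beaker was not moved; the hand-in returned no verdict.

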